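# Hold the bench pin home in its holder for screwing

### The arm

A 6-joint arm with a two-finger parallel gripper is mounted at the origin on the work surface. World frame = base frame: x ahead of the robot, y to its left, z up, the work surface at z = 0. Lengths are in m, angles in rad, forces in N, time in s.
With the tool pointing down it reaches from about 0.35 to 0.975 m from the base axis. Payload 4.9 kg.
Tool frame: the origin (TCP) lies at the very end of the fingers, on their centre line; the grasp point (between the pads) lies 19 mm behind it; z points along the fingers, y is the line along which they close (so a half turn about z gives the same grasp; the last joint's range is limited). The gripper opens to 85 mm and grips with 20 to 120 N. Pads are 22 mm wide; open, the fingers measure 114 mm over their backs; the gripper's body (76 mm by 85 mm) begins 54 mm behind the grasp point. The pads swing forward as they close: fully open they stand 13 mm farther back than shut.
Start: joints at [-0.119, 0.053, 1.613, -0, 1.476, -0.119], TCP at [0.625, 0, 0.231] pointing down, gripper open.
Joint ranges: [-3.01, 3.01], [-1.01, 2.22], [0.06, 2.58], [-1.02, 4.17], [0.09, 2.62], [-3.14, 3.14]. Speed limits (rad/s): [2.57, 2.57, 3.14, 3.14, 3.14, 3.14].

### API

Orientations are given as a rotation vector (axis times angle).
In Python, from station import * gives the robot as it stands.
- The arm moves only by the shell command python3 -m crank 'ROWS' [OPENING] [FORCE]. ROWS is JSON, a list of rows, each an object with "offset": the shift along the tool's x, y, z in m, a list of three; "twist": the turn, a rotation vector about the tool's x, y, z in degrees, a list of three. In form: [{"offset": [x, y, z], "twist": [rx, ry, rz]}, ...]. A call has 1 to 20 rows; each row is the pose to reach, as a shift and turn from the pose commanded when the call began, along the tool's axes at that moment; what a row does not reach only later rows make up. A row lasts 1/8 s, in which the tool goes at most 62.5 mm and 10.7 degrees, less where a joint would pass 70% of its speed; a pose out of reach is approached as far as the arm can. A call with a gripper value outside its range is refused whole. OPENING is the opening, from 0 (shut) to 1 (fully open), set as the call begins (- or left out, the last holds). The fingers move at their own pace and stop on an object; FORCE is the grip in N (left out, the last holds). Time passes only in rows, so rows that repeat a pose let the fingers close. It gives the time, the measured TCP pose, the force, the opening and the grip force at its end, in the units of the state.
- get_obs(): the state, without advancing time (a new reading comes with each control period).
- get_image(name): name is "scene" or "side" or "wrist"; returns the picture (384x512x3 uint8, red, green, blue); there is no depth.
- get_calibration(name): a dict with "intrinsics" (3x3 intrinsics, pixels), "world_from_camera" (4x4, takes a point from camera to world coordinates); the wrist camera has in their place "tool_from_camera" (4x4, takes a point from camera to tool coordinates, whose origin is the TCP and whose axes are the flange's). Camera axes: x right, y up, looking along -z (the intrinsics and any distortion apply to the point x, -y, -z); pixel columns grow to the right and rows downward; lengths in m; the calibration is good to about 2 mm. A picture is of the moment at which its call begins: read the wrist's pose just before it. get_calibration takes no time and is no camera call.
- finish_job(): hands the job in; it is judged then, once.
Trained networks look in the newest picture that a camera, given by its name, has taken for a name from the list of things; names that differ only in an ending like _2 or _b are one class to them, and where a whole thing is asked for, a point or a joint stands for the part that bears it (a point fixed in the world has none). Each returns a list of dicts, best first, with "confidence" (0 to 1); they miss things now and then, are a little off and sometimes report something else, mostly with a low value. They report only what shows in the picture. A call takes as long as a camera call. They do not tell look-alikes from the thing itself.
- cut_out(query, camera): "region" (384x512 bool, what is visible of it) and "rect" ([centre column, centre row, width, height] in pixels, round what is visible of it).
The state is a dict: "t": time; "q": joint angles; "dq": joint speeds; "effort": joint torques, N m; "tool_pos": TCP position; "tool_rot": TCP orientation; "contact_force": force on the tool from outside, world axes, zero at the start; "wrist_torque": the same for the moment, N m; "opening": finger opening in m; "grip_force": force on a finger pad.
Only numpy, scipy, OpenCV 4.12 (cv2) and the standard library are available. Lean on these libraries where they do the work, as an engineer would, in place of code of your own. Each camera call takes 0.05 s, during which the arm holds its last target. There are 200 camera calls.

### The job

Pick up the bench pin (the beech board with the V cut in one end), lay its plain square end flat on the floor of the steel holder on the stand, V pointing out of the open end, and ease it square up against the back stop without ramming it. Keep it there with a steady push of about 12 N, as a third hand, so that I can tighten the two clamp screws. Finish while you are still holding and pushing the pin, without putting it down or letting go, and leave the other things on the bench where they are.

Things in the scene. Friction and masses are not known exactly. Their poses are not given: they have to be found in the camera images.
- pin: Bench pin: loose beech board 135 mm long (x), 56 wide (y), 22 thick (z), 0.08 to 0.15 kg, flat on the bench left or right of the stand. Origin: centre of the underside, half way along. +x points to the plain square butt end (+67.5 mm). The end at -67.5 mm has a V cut 45 deep, 32 wide at the mouth, 6 at the root (solid from x = -22.5 on); it points to the robot within 0.8 rad.
- pin_butt (a point): Centre of the pin's square butt end face (67.5 mm from the pin's origin along +x, 11 mm above its underside).
- stand: Bench-top stand, bolted down, rigid: plywood foot 130 x 150 mm (x, y), 12 thick; wooden block 110 wide from x = -35 to +40 mm, up to 52 mm; on it the dark steel holder. Origin: on the bench under the stand's middle; +x points from the holder's open end (robot's side) to its back stop. The pin's V end will stand out in the air, with 45 mm free down to the foot.
- channel_mouth (a point): Middle of the open end of the holder's channel, on its floor, 57 mm above the bench and 25 mm before the stand's middle. The channel runs 50 mm from here to the back stop and is open on top, of smooth slippery steel: 62 mm between two steel side cheeks, 6 thick, 20 high. Each cheek has a brass wing screw, backed off, sticking out sideways to 63 mm from the middle, 55 to 79 mm above the bench.
- stop: Back stop of the holder, a rigid steel plate 74 mm wide, 22 high, 8 thick, at the channel's end. Origin: centre of its face that the pin's butt end bears on, 68 mm above the bench (half the pin's thickness above the channel's floor). +x points into the stop: the direction to push; +z up. The steel does not give: force comes from the arm's own push.
- offcut: Plain beech offcut 125 x 54 x 22 mm without a V, lying on the other side of the stand from the pin: leave it. Origin: centre of the underside.
- pliers: Small pliers with black handles, 130 mm long, 12 high, lying between robot and stand: leave them. Origin: at the rivet, on the bench.
- bowl: Raised copper bowl, 90 mm across, 34 high: leave it. Origin: centre of the underside.
- tub: White flux tub with lid, 72 mm across, 55 high: leave it. Origin: centre of the underside.
- bench_block: Polished steel block 75 x 75 x 20 mm: leave it. Origin: centre of the underside.
- hammer: Hammer, 250 mm long, lying beyond the stand: leave it. Origin: centre of the underside.
- screwdriver: Screwdriver with wooden handle, 190 mm long, lying at the right: leave it. Origin: centre of the underside.
There are look-alikes about, which are no part of the job. Leave any black or orange look-alike of the pin alone. What is shaped like the stand but pink is not meant.

How it is judged:
On the way, in this order (a step that is already met when the one before it is completed fails the run):
1. the pin has been lifted off the bench (height (world z) of pin above 0.03 m and contact force between the fingers and pin above 2 N), for 0.2 s.
2. the pin lies square and flat in the holder, its butt end pressed on the back stop with 5 to 20 N without a break for 1.5 s, held by the gripper (x of pin_butt in the frame of stop between -0.003 and 0.003 m and y of pin_butt in the frame of stop between -0.005 and 0.005 m and z of pin_butt in the frame of stop between -0.004 and 0.004 m and angle between the x axis of pin and the x axis of stop, either way round below 0.07 rad and angle between pin's own z axis and vertical below 0.07 rad and contact force between pin and stop between 5 and 20 N and contact force between the fingers and pin above 2 N), for 1.5 s.
At the end, for the whole second after the job is handed in: The pin lies still in the holder, flat (height within 4 mm, level within 4 degrees), square within 4 degrees, centred within 5 mm, its butt end within 3 mm of the back stop and pressed on it with 5 to 20 N, the gripper still holding it (all of step 2 and linear speed of pin below 0.01 m/s); the arm keeps its last pose, push and grip.
It fails at once if the pin is rammed against the back stop (over 40 N) (contact force between pin and stop above 40 N).
It fails at once if another thing on the bench is shifted by more than 30 mm (distance of any of offcut, pliers, bowl, tub, bench_block, hammer, screwdriver from where it was at the start of the episode above 0.03 m).
It also fails if it takes over 54 s, if anything falls off the work surface, if the arm or the gripper's body presses on something with over 40 N, if the wrist force passes 120 N, or if a joint passes its speed limit or range.

## Working session

There is one attempt and no reset: what is moved stays moved. The work goes in short steps, Python scripts to look and compute and a shell command to move; the robot and the scene stay as the last step left them, time stands still between calls to the robot, and variables do not carry over. Pictures are saved under pics/ and viewed, at most 10 in all, crops included, and the job is handed in when it is done.

```bash
mkdir -p pics
cat > h.py <<'E'
from station import *
import numpy as np, cv2
from scipy.spatial.transform import Rotation as R
def cam(n,o=None):
    c=get_calibration(n);K=np.array(c["intrinsics"])
    if "world_from_camera" in c: return K,np.array(c["world_from_camera"]),c
    T=np.eye(4);T[:3,:3]=R.from_rotvec(o["tool_rot"]).as_matrix();T[:3,3]=o["tool_pos"]
    return K,T@np.array(c["tool_from_camera"]),c
def pix2w(n,uv,z,o=None):
    K,T,c=cam(n,o);uv=np.atleast_2d(np.array(uv,float))
    d=np.c_[(uv[:,0]-K[0,2])/K[0,0],-(uv[:,1]-K[1,2])/K[1,1],-np.ones(len(uv))]@T[:3,:3].T
    return T[:3,3]+d*((z-T[2,3])/d[:,2])[:,None]
def w2pix(n,P,o=None):
    K,T,c=cam(n,o);p=(np.atleast_2d(P)-T[:3,3])@T[:3,:3]
    return np.c_[K[0,0]*p[:,0]/-p[:,2]+K[0,2],-K[1,1]*p[:,1]/-p[:,2]+K[1,2]]
def save(n,f): 
    im=get_image(n);cv2.imwrite("pics/"+f,im[:,:,::-1]);return im
E
python3 - <<'E'
from h import *
a=save("scene","a0.png");b=save("side","b0.png")
cv2.imwrite("pics/ab.png",cv2.resize(np.hstack([a,b])[:,:,::-1],(800,300)))
for c in("scene","side"):
    print(c,get_calibration(c))
    for q in("pin","stand","offcut"):
        for d in cut_out(q,c)[:4]: print(c,q,round(d["confidence"],2),np.round(d["rect"]))
print(get_calibration("wrist"));print(get_obs())
E
```

```text
scene {'intrinsics': array([[465.65493827,   0.        , 269.59540132],
       [  0.        , 465.65493827, 194.6872142 ],
       [  0.        ,   0.        ,   1.        ]]), 'world_from_camera': array([[-7.76367914e-01, -4.36971164e-01,  4.54212575e-01,
         1.29288797e+00],
       [ 6.30279909e-01, -5.38611308e-01,  5.59146756e-01,
         9.44358095e-01],
       [ 3.13020408e-04,  7.20384662e-01,  6.93574683e-01,
         1.28156280e+00],
       [ 0.00000000e+00,  0.00000000e+00,  0.00000000e+00,
         1.00000000e+00]])}
scene pin 0.96 [364. 276.  45.  31.]
scene pin 0.73 [337. 213.  23.  36.]
scene pin 0.66 [325. 250.  27.  37.]
scene pin 0.32 [256. 223.  15.  16.]
scene stand 0.92 [407. 243.  53.  44.]
scene stand 0.89 [264. 231.  52.  41.]
scene offcut 0.61 [225. 175.  12.  17.]
side {'intrinsics': array([[454.38826457,   0.        , 255.37088379],
       [  0.        , 454.38826457, 182.76907125],
       [  0.        ,   0.        ,   1.        ]]), 'world_from_camera': array([[ 0.79778409,  0.41408024, -0.43826715, -0.09411169],
       [-0.60258952,  0.52267446, -0.6
[... 960 characters left out ...]
.00000000e+00]])}
{'t': 0.4, 'q': array([-1.19015203e-01,  5.28075438e-02,  1.61308017e+00, -5.40313966e-06,
        1.47599250e+00, -1.18985854e-01]), 'dq': array([-0.00140633, -0.0006617 ,  0.00024237, -0.00103165, -0.00031235,
        0.00032574]), 'effort': array([-2.59184899e-04, -3.93051267e+01, -3.69811463e+01, -9.63666071e-05,
        2.46212119e-03, -2.24521244e-05]), 'tool_pos': array([6.24905009e-01, 7.58921379e-07, 2.31129092e-01]), 'tool_rot': array([-2.22131601e+00, -2.22125195e+00,  2.85837079e-04]), 'contact_force': array([ 0.71249046, -0.12679674, -0.70560419]), 'wrist_torque': array([ 0.01632108,  0.00122406, -0.00507066]), 'grip_force': 0.0, 'opening': 0.08523930908626584}
```

View pics/a0.png

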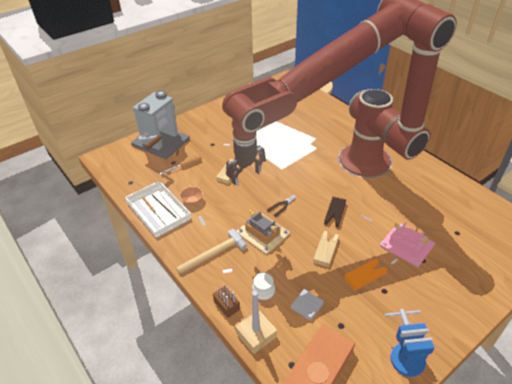

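View pics/b0.png

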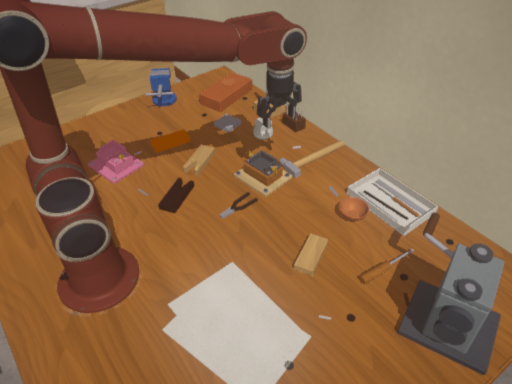

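In the scene view there are three pin-shaped things: beech with a V at (325,250), black at (337,213) and orange at (364,276). The beech one fits. It shows at (199,160) in the side view. There are two stands: wood and steel at (264,231), and pink at (407,243), which isn't meant. The offcut is at about (225,175) in the scene view and (311,252) in the side view. I'll fit silhouettes for the pin and stand and check one enlarged crop.

```bash
cat > fit.py <<'E'
from h import *
from scipy.optimize import minimize
def prism(xy,z0,z1): return (np.array(xy)/1e3,z0/1e3,z1/1e3)
def box(x0,x1,y0,y1,z0,z1): return prism([[x0,y0],[x1,y0],[x1,y1],[x0,y1]],z0,z1)
PIN=[prism([[-22.5,-28],[67.5,-28],[67.5,28],[-22.5,28]],0,22),prism([[-67.5,-28],[-22.5,-28],[-22.5,-3],[-67.5,-16]],0,22),prism([[-67.5,28],[-22.5,28],[-22.5,3],[-67.5,16]],0,22)]
STAND=[box(-65,65,-75,75,0,12),box(-35,40,-55,55,12,52),box(-25,33,-37,37,52,57),box(-25,25,31,37,57,77),box(-25,25,-37,-31,57,77),box(25,33,-37,37,57,79)]
def sil(m,p,n,o=None,S=4):
    M=np.zeros((384*S,512*S),np.uint8);c,s=np.cos(p[2]),np.sin(p[2])
    for xy,z0,z1 in m:
        w=xy@np.array([[c,s],[-s,c]])+p[:2]
        P=np.r_[np.c_[w,np.full(len(w),z0)],np.c_[w,np.full(len(w),z1)]]
        uv=w2pix(n,P,o)
        cv2.fillConvexPoly(M,cv2.convexHull(((uv+.5)*S*16).astype(np.int32)),1,shift=4)
    return cv2.resize(M.astype(np.float32),(512,384),interpolation=cv2.INTER_AREA)
def fit(m,obs,p0,step=(.02,.02,.2)):
    def cost(p):
        return sum(1-np.minimum(a:=sil(m,p,n,o),r).sum()/np.maximum(a,r).sum() for n,r,o in obs)
    best=None
    for k in range(3):
        r=minimize(cost,p0,method="Nelder-Mead",options=dict(initial_simplex=np.array([p0]+[np.array(p0)+np.eye(3)[i]*step[i]*(.5**k) for i in range(3)]),xatol=1e-5,fatol=1e-5))
        p0=r.x
    return r.x,r.fun
def find(q,n,uv):
    l=[d for d in cut_out(q,n) if np.hypot(*(np.array(d["rect"][:2])-uv))<25]
    return l[0]["region"].astype(np.float32) if l else None
E
python3 - <<'E'
from fit import *
a=get_image("scene");b=get_image("side")
for q,m,u,v,z,hs in(("pin",PIN,(325,250),(199,160),.011,(-.6,0,.6)),("stand",STAND,(264,231),(264,174),.03,(-.6,0,.6))):
    S=find(q,"scene",u);T=find(q,"side",v)
    print(q,pix2w("scene",u,z),pix2w("side",v,z))
    obs=[(n,r,None) for n,r in(("scene",S),("side",T)) if r is not None]
    for ob in [obs]+[[x] for x in obs]:
        p0=pix2w("scene",u,z)[0][:2]
        print(min((fit(m,ob,[*p0,h]) for h in hs),key=lambda t:t[1]),[x[0] for x in ob])
c1=cv2.resize(a[200:290,225:345],(480,360),interpolation=2);c2=cv2.resize(b[120:210,170:290],(480,360),interpolation=2)
cv2.imwrite("pics/crop.png",cv2.resize(np.hstack([c1,c2])[:,:,::-1],(800,300)))
E
```

```text
pin [[0.48616685 0.25913911 0.011     ]] [[0.476463   0.25235735 0.011     ]]Traceback (most recent call last):
  File "<stdin>", line 9, in <module>
  File "<stdin>", line 9, in <genexpr>
  File "fit.py", line 20, in fit
    r=minimize(cost,p0,method="Nelder-Mead",options=dict(initial_simplex=np.array([p0]+[np.array(p0)+np.eye(3)[i]*step[i]*(.5**k) for i in range(3)]),xatol=1e-5,fatol=1e-5))
    res = _minimize_neldermead(fun, x0, args, callback, bounds=bounds,
                               **options)
    fsim[j] = func(sim[j])
              ~~~~^^^^^^^^
    fx = function(np.copy(x), *(wrapper_args + args))
  File "fit.py", line 17, in cost
    return sum(1-np.minimum(a:=sil(m,p,n,o),r).sum()/np.maximum(a,r).sum() for n,r,o in obs)
  File "fit.py", line 17, in <genexpr>
    return sum(1-np.minimum(a:=sil(m,p,n,o),r).sum()/np.maximum(a,r).sum() for n,r,o in obs)
                               ~~~^^^^^^^^^
  File "fit.py", line 12, in sil
    uv=w2pix(n,P,o)
  File "h.py", line 14, in w2pix
    K,T,c=cam(n,o);p=(np.atleast_2d(P)-T[:3,3])@T[:3,:3]
          ~~~^^^^^
  File "h.py", line 5, in cam
    c=get_calibration(n);K=np.array(c["intrinsics"])
ValueError: time passes only in moves, steps and waits
```

```bash
sed -i 's/^def cam(/from functools import lru_cache\nget_cal=lru_cache(None)(get_calibration)\ndef cam(/; s/c=get_calibration(n)/c=get_cal(n)/' h.py
cat > m1.py <<'E'
from fit import *
a=get_image("scene");b=get_image("side")
c1=cv2.resize(a[200:290,225:345],(480,360),interpolation=2);c2=cv2.resize(b[120:210,170:290],(480,360),interpolation=2)
cv2.imwrite("pics/crop.png",cv2.resize(np.hstack([c1,c2])[:,:,::-1],(800,300)))
for q,m,u,v,z,hs in(("pin",PIN,(325,250),(199,160),.011,(-.6,0,.6)),("stand",STAND,(264,231),(264,174),.03,(-.6,0,.6))):
    S=find(q,"scene",u);T=find(q,"side",v)
    print(q,pix2w("scene",u,z),pix2w("side",v,z))
    obs=[(n,r,None) for n,r in(("scene",S),("side",T)) if r is not None]
    for ob in [obs]+[[x] for x in obs]:
        p0=pix2w("scene",u,z)[0][:2]
        print(min((fit(m,ob,[*p0,h]) for h in hs),key=lambda t:t[1]),[x[0] for x in ob])
E
python3 m1.py
```

```text
pin [[0.48616685 0.25913911 0.011     ]] [[0.476463   0.25235735 0.011     ]]
(array([0.47914527, 0.25549921, 0.54328554]), np.float64(0.16951978206634521)) ['scene', 'side']
(array([0.47704391, 0.25293372, 0.54162364]), np.float64(0.06689977645874023)) ['scene']
(array([0.48016544, 0.25779173, 0.54190204]), np.float64(0.05258363485336304)) ['side']
stand [[0.60712913 0.0684489  0.03      ]] [[0.59462341 0.03484089 0.03      ]]
(array([0.60200337, 0.05263951, 0.12780658]), np.float64(0.1576210856437683)) ['scene', 'side']
(array([0.60089635, 0.04987599, 0.14492556]), np.float64(0.06266039609909058)) ['scene']
(array([0.60370635, 0.05661979, 0.14810724]), np.float64(0.06078058481216431)) ['side']
```

View pics/crop.png

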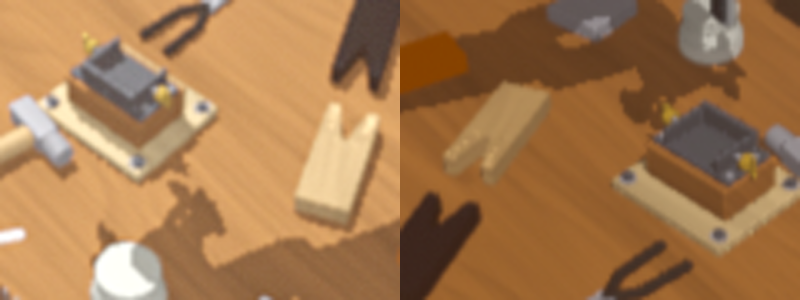

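The crop confirms it: the pale beech board has its V towards the robot, and the wooden stand with the dark steel holder is the one meant. Pin is near (0.479, 0.2555), yaw 0.54. Stand is near (0.602, 0.053), yaw 0.14. I'll move above the pin's grasp spot.

```bash
python3 -m crank '[{"offset":[0.04,-0.02,0],"twist":[0,0,7]},{"offset":[0.08,-0.05,0],"twist":[0,0,15]},{"offset":[0.12,-0.07,0.01],"twist":[0,0,24]},{"offset":[0.16,-0.1,0.02],"twist":[0,0,33]},{"offset":[0.2,-0.12,0.03],"twist":[0,0,42]},{"offset":[0.235,-0.14,0.03],"twist":[0,0,51]},{"offset":[0.252,-0.151,0.03],"twist":[0,0,59]},{"offset":[0.252,-0.151,0.03],"twist":[0,0,59]},{"offset":[0.252,-0.151,0.03],"twist":[0,0,59]},{"offset":[0.252,-0.151,0.03],"twist":[0,0,59]}]' 1
python3 - <<'E'
from fit import *
o=get_obs();save("wrist","w1.png")
print(o["t"],o["tool_pos"],o["tool_rot"],o["q"])
u=w2pix("wrist",[.479,.2555,.022],o)[0];v=w2pix("wrist",[.602,.053,.05],o)[0];print(u,v)
for q,m,p0 in(("pin",PIN,[.479,.2555,.543]),("stand",STAND,[.602,.053,.14])):
    for d in cut_out(q,"wrist")[:4]:
        print(q,round(d["confidence"],2),np.round(d["rect"]),*fit(m,[("wrist",d["region"].astype(np.float32),o)],p0))
E
```

```text
t: 2.15
tool_pos: [0.4746, 0.2512, 0.2013]
tool_rot: [3.027, 0.839, 0.0]
contact_force: [0.1, -0.0, -0.7]
opening: 0.0854
grip_force: 0.0
2.15 [0.47456664 0.25117371 0.20134171] [3.02729385e+00 8.38926984e-01 1.63166005e-04] [ 3.48265872e-01 -1.38651948e-01  1.84876293e+00 -2.16122775e-04
  1.43139418e+00  1.37841801e+00]
[254.37843155 169.01699379] [465.36612055 173.56813421]
pin 0.97 [254. 169.  46. 108.] [0.47790946 0.25623161 0.54268898] 0.020480453968048096
pin 0.59 [264. 290.  42.  84.] [0.479  0.2555 0.543 ] 1.0
pin 0.58 [127. 115. 106. 125.] [0.479  0.2555 0.543 ] 1.0
stand 0.73 [438. 162. 149. 137.] [0.60138904 0.05476043 0.1520647 ] 0.023399055004119873
stand 0.59 [ 65. 242. 129. 113.] [0.602 0.053 0.14 ] 1.0
```

View pics/w1.png

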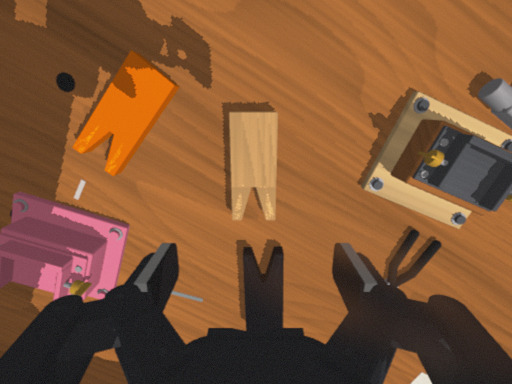

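The wrist view shows the beech pin at (254,169), upright in the picture and lined up between the fingers. The black look-alike is at (264,290), clear of the grasp, and the stand is at (438,162). The fit error is 2%, and I correct by (−0.6, −2.6) mm and go down.

```bash
python3 -m crank '[{"offset":[0,-0.0026,0.04],"twist":[0,0,0]},{"offset":[0,-0.0026,0.08],"twist":[0,0,0]},{"offset":[0,-0.0026,0.12],"twist":[0,0,0]},{"offset":[0,-0.0026,0.15],"twist":[0,0,0]},{"offset":[0,-0.0026,0.17],"twist":[0,0,0]},{"offset":[0,-0.0026,0.185],"twist":[0,0,0]},{"offset":[0,-0.0026,0.193],"twist":[0,0,0]},{"offset":[0,-0.0026,0.199],"twist":[0,0,0]},{"offset":[0,-0.0026,0.199],"twist":[0,0,0]},{"offset":[0,-0.0026,0.199],"twist":[0,0,0]}]' 1
python3 -m crank '[{"offset":[0,0,0],"twist":[0,0,0]},{"offset":[0,0,0],"twist":[0,0,0]},{"offset":[0,0,0],"twist":[0,0,0]},{"offset":[0,0,0],"twist":[0,0,0]},{"offset":[0,0,0],"twist":[0,0,0]},{"offset":[0,0,0],"twist":[0,0,0]},{"offset":[0,0,0],"twist":[0,0,0]},{"offset":[0,0,0],"twist":[0,0,0]}]' 0 60
```

```text
t: 3.55
tool_pos: [0.4732, 0.2545, 0.003]
tool_rot: [-3.027, -0.84, -0.002]
contact_force: [-0.8, -0.3, -1.0]
opening: 0.0853
grip_force: 0.0
t: 4.55
tool_pos: [0.4734, 0.2545, 0.0031]
tool_rot: [-3.027, -0.84, -0.002]
contact_force: [0.6, -0.2, 5.3]
opening: 0.0542
grip_force: 66.0
```

```bash
python3 -m crank '[{"offset":[0,0,-0.01],"twist":[0,0,0]},{"offset":[0,0,-0.03],"twist":[0,0,0]},{"offset":[0,0,-0.06],"twist":[0,0,0]},{"offset":[0,0,-0.09],"twist":[0,0,0]},{"offset":[0,0,-0.11],"twist":[0,0,0]},{"offset":[0,0,-0.12],"twist":[0,0,0]},{"offset":[0,0,-0.12],"twist":[0,0,0]},{"offset":[0,0,-0.12],"twist":[0,0,0]}]'
python3 - <<'E'
from fit import *
o=get_obs();Rt=R.from_rotvec(o["tool_rot"]).as_matrix()
st=np.array([.6014,.0548,.152])  # wrist fit
c,s=np.cos(st[2]),np.sin(st[2])
for gap,nm in((.03,"mouth+20 out"),):
    # pin origin target: stop x=+25mm in stand; butt 67.5; hover with butt 12mm inside... 
    pass
h=np.arctan2(Rt[1,0],Rt[0,0]);print("tool x yaw",h)
# grasp: pin origin relative to tcp in tool xy
pin=np.array([.4779,.2562]);t=o["tool_pos"]
hov=st[:2]+np.array([c,s])*(-.025-.03-.0675)+0
tcp=hov+np.array([c,s])*(-.006)
d=np.array([*tcp,.13])-t;print("tcp hover",tcp,"tool delta",Rt.T@d,"turn deg",np.degrees(h-st[2]))
E
```

```text
t: 5.55
tool_pos: [0.4718, 0.2539, 0.1209]
tool_rot: [3.027, 0.839, -0.004]
contact_force: [-0.2, 0.4, -0.7]
opening: 0.0547
grip_force: 65.4
tool x yaw 0.5410347251795351
tcp hover [0.47438158 0.03534312] tool delta [-0.1103445   0.188688   -0.00895231] turn deg 22.290047836819216
```

```bash
python3 -m crank '[{"offset":[-0.02,0.03,0],"twist":[0,0,3]},{"offset":[-0.04,0.065,-0.005],"twist":[0,0,7]},{"offset":[-0.06,0.1,-0.009],"twist":[0,0,12]},{"offset":[-0.08,0.135,-0.009],"twist":[0,0,17]},{"offset":[-0.1,0.168,-0.009],"twist":[0,0,20]},{"offset":[-0.11,0.184,-0.009],"twist":[0,0,22.3]},{"offset":[-0.1103,0.1887,-0.009],"twist":[0,0,22.3]},{"offset":[-0.1103,0.1887,-0.009],"twist":[0,0,22.3]},{"offset":[-0.1103,0.1887,-0.009],"twist":[0,0,22.3]},{"offset":[-0.1103,0.1887,-0.009],"twist":[0,0,22.3]}]'
cat > look.py <<'E'
from fit import *
import sys
o=get_obs();save("wrist",sys.argv[1])
Rt=R.from_rotvec(o["tool_rot"]).as_matrix();h=np.arctan2(Rt[1,0],Rt[0,0])
print(o["t"],o["tool_pos"],"yaw",h,"tilt z",Rt[:,2])
def shifted(m,dz): return [(a,b+dz,c+dz) for a,b,c in m]
dz=o["tool_pos"][2]-.003
for q,m,p0 in(("pin",shifted(PIN,dz),[o["tool_pos"][0]+.006,o["tool_pos"][1],h]),("stand",STAND,[.6014,.0548,.152])):
    for d in cut_out(q,"wrist")[:3]:
        p,f=fit(m,[("wrist",d["region"].astype(np.float32),o)],p0)
        if f<.9: print(q,round(d["confidence"],2),np.round(d["rect"]),p,round(f,3))
E
python3 look.py w2.png
```

```text
t: 6.8
tool_pos: [0.4752, 0.0364, 0.1312]
tool_rot: [-3.132, -0.24, 0.0]
contact_force: [0.5, -0.5, -2.0]
opening: 0.0546
grip_force: 65.3
6.8 [0.47520625 0.03636447 0.13118444] yaw 0.15322138622984788 tilt z [-2.79391322e-04  1.35874660e-04 -9.99999952e-01]
pin 0.94 [256. 226. 124. 209.] [0.48016337 0.03749068 0.15092386] 0.079
stand 0.94 [257.  62. 194. 123.] [0.6067257  0.0562216  0.15226584] 0.031
```

View pics/w2.png

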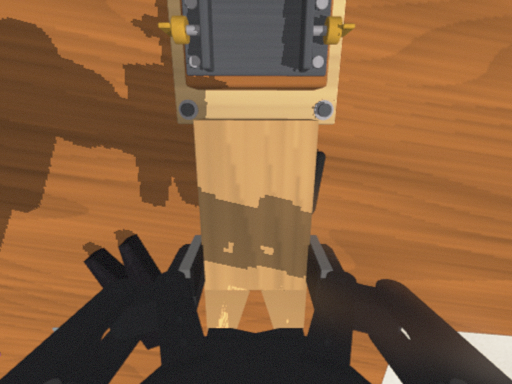

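The pin is square and held between the fingers, with its butt at row 122, and the channel is straight ahead (cheek edges at columns 200 to 318, row 70). It sits about 0.8 mm left of the channel's centre line. I'll lower to 1 mm above floor level and creep to the mouth.

```bash
python3 -m crank '[{"offset":[0,0.0008,0.015],"twist":[0,0,0]},{"offset":[0,0.0008,0.035],"twist":[0,0,0]},{"offset":[0,0.0008,0.055],"twist":[0,0,0]},{"offset":[0,0.0008,0.065],"twist":[0,0,0]},{"offset":[0,0.0008,0.07],"twist":[0,0,0]},{"offset":[0.005,0.0008,0.07],"twist":[0,0,0]},{"offset":[0.012,0.0008,0.07],"twist":[0,0,0]},{"offset":[0.018,0.0008,0.07],"twist":[0,0,0]},{"offset":[0.022,0.0008,0.07],"twist":[0,0,0]},{"offset":[0.022,0.0008,0.07],"twist":[0,0,0]},{"offset":[0.022,0.0008,0.07],"twist":[0,0,0]}]'
python3 look.py w3.png
python3 - <<'E'
import cv2,numpy as np,sys
sys.path.insert(0,'.')
from h import *
b=save("side","b3.png");w=cv2.imread("pics/w3.png")
cv2.imwrite("pics/c3.png",np.hstack([cv2.resize(w[0:150,155:355],(400,300),interpolation=2),cv2.resize(b[120:210,190:310][:,:,::-1],(400,300),interpolation=2)]))
E
```

```text
t: 8.32
tool_pos: [0.497, 0.0382, 0.0612]
tool_rot: [-3.132, -0.238, 0.001]
contact_force: [0.2, -0.6, -2.0]
opening: 0.0544
grip_force: 65.3
8.325 [0.49699298 0.03822695 0.06120463] yaw 0.1518496697993365 tilt z [-3.57728135e-04  4.71764953e-05 -9.99999935e-01]
pin 0.74 [252.  81. 305. 163.] [ 0.59678249  0.04584039 -0.5636865 ] 0.44
pin 0.71 [257. 226. 124. 206.] [0.50212771 0.03919011 0.15220523] 0.079
stand 0.93 [254.  82. 301. 161.] [0.6296932  0.06000818 0.15292027] 0.161
```

View pics/c3.png

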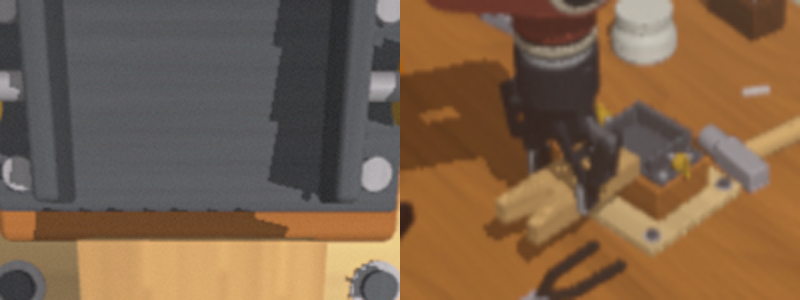

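The pin's butt (columns 194 to 318, row 120) sits just before the mouth. It is within about 1 mm of the channel's centre, and the side crop shows it level. I'll slide in 40 mm, stopping well short of the back stop.

```bash
python3 -m crank '[{"offset":[0.004,-0.0003,0],"twist":[0,0,0]},{"offset":[0.009,-0.0003,0],"twist":[0,0,0]},{"offset":[0.015,-0.0003,0],"twist":[0,0,0]},{"offset":[0.022,-0.0003,0],"twist":[0,0,0]},{"offset":[0.03,-0.0003,0],"twist":[0,0,0]},{"offset":[0.036,-0.0003,0],"twist":[0,0,0]},{"offset":[0.04,-0.0003,0],"twist":[0,0,0]},{"offset":[0.04,-0.0003,0],"twist":[0,0,0]},{"offset":[0.04,-0.0003,0],"twist":[0,0,0]}]'
python3 - <<'E'
import sys
sys.path.insert(0,'.')
from h import *
w=get_image("wrist")[:,:,::-1];cv2.imwrite("pics/c4.png",cv2.resize(w[0:180,135:375],(800,600),interpolation=2))
E
```

```text
t: 9.65
tool_pos: [0.5365, 0.0445, 0.0612]
tool_rot: [-3.133, -0.238, 0.0]
contact_force: [-1.2, -0.2, -1.6]
opening: 0.0547
grip_force: 65.3
```

View pics/c4.png

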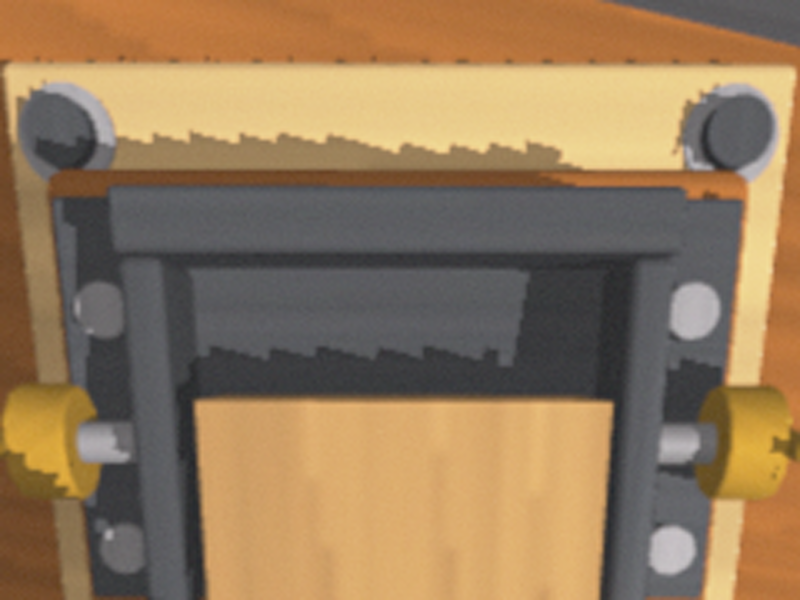

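The pin is inside the channel (edges at 195 and 612, cheeks at about 172 and 634), so it is centred and square, about 19 mm from the stop. I'll set it down on the floor gently.

```bash
python3 -m crank '[{"offset":[0.002,0,0.0004],"twist":[0,0,0]},{"offset":[0.004,0,0.0008],"twist":[0,0,0]},{"offset":[0.006,0,0.0012],"twist":[0,0,0]},{"offset":[0.008,0,0.0014],"twist":[0,0,0]},{"offset":[0.01,0,0.0014],"twist":[0,0,0]},{"offset":[0.01,0,0.0014],"twist":[0,0,0]},{"offset":[0.01,0,0.0014],"twist":[0,0,0]}]'
```

```text
t: 10.58
tool_pos: [0.5468, 0.0461, 0.0601]
tool_rot: [3.132, 0.238, 0.001]
contact_force: [1.3, 1.0, 0.7]
opening: 0.0545
grip_force: 65.4
```

```bash
python3 -m crank '[{"offset":[0.001,0,0.0003],"twist":[0,0,0]},{"offset":[0.002,0,0.0005],"twist":[0,0,0]},{"offset":[0.003,0,0.0005],"twist":[0,0,0]},{"offset":[0.004,0,0.0005],"twist":[0,0,0]},{"offset":[0.004,0,0.0005],"twist":[0,0,0]},{"offset":[0.004,0,0.0005],"twist":[0,0,0]}]'
python3 -m crank '[{"offset":[0.0005,0,0],"twist":[0,0,0]},{"offset":[0.001,0,0],"twist":[0,0,0]},{"offset":[0.0015,0,0],"twist":[0,0,0]},{"offset":[0.002,0,0],"twist":[0,0,0]},{"offset":[0.002,0,0],"twist":[0,0,0]},{"offset":[0.002,0,0],"twist":[0,0,0]}]'
```

```text
t: 11.32
tool_pos: [0.551, 0.0466, 0.06]
tool_rot: [3.132, 0.238, 0.002]
contact_force: [-1.7, -0.5, 4.5]
opening: 0.0547
grip_force: 65.9
t: 12.08
tool_pos: [0.5528, 0.0469, 0.06]
tool_rot: [3.132, 0.238, 0.001]
contact_force: [-1.4, 0.2, 4.8]
opening: 0.0545
grip_force: 66.0
```

```bash
python3 -m crank '[{"offset":[0.0003,0,0],"twist":[0,0,0]},{"offset":[0.0006,0,0],"twist":[0,0,0]},{"offset":[0.0009,0,0],"twist":[0,0,0]},{"offset":[0.0012,0,0],"twist":[0,0,0]},{"offset":[0.0012,0,0],"twist":[0,0,0]}]'
python3 -m crank '[{"offset":[0.0003,0,0],"twist":[0,0,0]},{"offset":[0.0006,0,0],"twist":[0,0,0]},{"offset":[0.0008,0,0],"twist":[0,0,0]},{"offset":[0.0008,0,0],"twist":[0,0,0]}]'
```

```text
t: 12.7
tool_pos: [0.554, 0.0471, 0.06]
tool_rot: [3.132, 0.238, 0.001]
contact_force: [-2.0, 0.5, 6.2]
opening: 0.0545
grip_force: 66.0
t: 13.2
tool_pos: [0.5546, 0.0472, 0.06]
tool_rot: [3.132, 0.238, 0.0]
contact_force: [-3.1, -0.1, 7.0]
opening: 0.0543
grip_force: 66.1
```

Run:
```python
import sys
sys.path.insert(0,'.')
from h import *
w=get_image("wrist")[:,:,::-1];cv2.imwrite("pics/c5.png",cv2.resize(w[0:180,135:375],(800,600),interpolation=2));o=get_obs();print(o["contact_force"],o["tool_pos"])
```

```text
[-3.62811047 -0.49705991  6.85435589] [0.55460169 0.04720246 0.05999552]
```

View pics/c5.png

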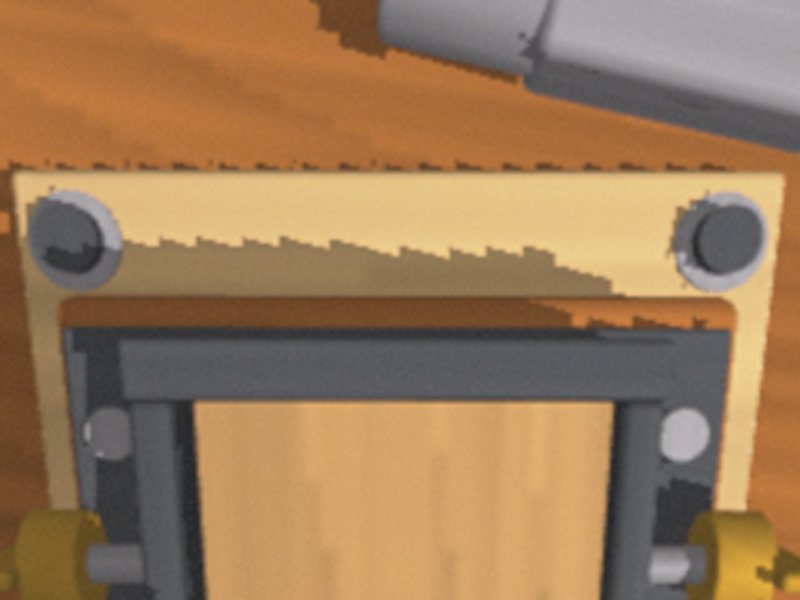

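The butt edge (row 400) now meets the stop's face along its whole width, square. I'll build up the push in small steps.

```bash
python3 -m crank '[{"offset":[0.0002,0,0],"twist":[0,0,0]},{"offset":[0.0004,0,0],"twist":[0,0,0]},{"offset":[0.0004,0,0],"twist":[0,0,0]}]'
python3 -m crank '[{"offset":[0.0002,0,0],"twist":[0,0,0]},{"offset":[0.0003,0,0],"twist":[0,0,0]},{"offset":[0.0003,0,0],"twist":[0,0,0]}]'
```

```text
t: 13.62
tool_pos: [0.5546, 0.0472, 0.06]
tool_rot: [3.132, 0.238, -0.002]
contact_force: [-4.7, 0.1, 6.8]
opening: 0.0543
grip_force: 66.3
t: 14.0
tool_pos: [0.5546, 0.0472, 0.06]
tool_rot: [3.132, 0.238, -0.003]
contact_force: [-6.1, -0.9, 9.4]
opening: 0.0544
grip_force: 66.4
```

```bash
python3 -m crank '[{"offset":[0.0003,0,0],"twist":[0,0,0]},{"offset":[0.0006,0,0],"twist":[0,0,0]},{"offset":[0.0009,0,0],"twist":[0,0,0]},{"offset":[0.0012,0,0],"twist":[0,0,0]},{"offset":[0.0012,0,0],"twist":[0,0,0]},{"offset":[0.0012,0,0],"twist":[0,0,0]}]'
```

```text
t: 14.75
tool_pos: [0.5546, 0.0472, 0.06]
tool_rot: [3.132, 0.239, -0.008]
contact_force: [-10.5, -2.8, 11.7]
opening: 0.054
grip_force: 66.8
```

```bash
python3 -m crank '[{"offset":[0.0003,0,-0.0002],"twist":[0,0,0]},{"offset":[0.0006,0,-0.0003],"twist":[0,0,0]},{"offset":[0.0006,0,-0.0003],"twist":[0,0,0]},{"offset":[0.0006,0,-0.0003],"twist":[0,0,0]}]'
python3 -m crank '[{"offset":[0,0,0],"twist":[0,0,0]},{"offset":[0,0,0],"twist":[0,0,0]},{"offset":[0,0,0],"twist":[0,0,0]},{"offset":[0,0,0],"twist":[0,0,0]},{"offset":[0,0,0],"twist":[0,0,0]},{"offset":[0,0,0],"twist":[0,0,0]},{"offset":[0,0,0],"twist":[0,0,0]},{"offset":[0,0,0],"twist":[0,0,0]},{"offset":[0,0,0],"twist":[0,0,0]},{"offset":[0,0,0],"twist":[0,0,0]},{"offset":[0,0,0],"twist":[0,0,0]},{"offset":[0,0,0],"twist":[0,0,0]},{"offset":[0,0,0],"twist":[0,0,0]},{"offset":[0,0,0],"twist":[0,0,0]},{"offset":[0,0,0],"twist":[0,0,0]},{"offset":[0,0,0],"twist":[0,0,0]}]'
python3 - <<'E'
import sys
sys.path.insert(0,'.')
from h import *
a=get_image("wrist")[:180,135:375,::-1];b=get_image("side")[110:210,190:310,::-1];cv2.imwrite("pics/c6.png",np.hstack([cv2.resize(a,(400,300)),cv2.resize(b,(400,300))]))
for i in range(1):
    o=get_obs();print(o["contact_force"],o["dq"].round(4),R.from_rotvec(o["tool_rot"]).as_matrix()[:,2])
E
```

```text
t: 15.25
tool_pos: [0.5546, 0.0472, 0.06]
tool_rot: [3.132, 0.239, -0.011]
contact_force: [-12.8, -2.1, 13.5]
opening: 0.0545
grip_force: 66.9
t: 17.25
tool_pos: [0.5546, 0.0472, 0.06]
tool_rot: [3.132, 0.239, -0.011]
contact_force: [-12.4, -3.1, 13.6]
opening: 0.0545
grip_force: 66.9
[-13.12360164  -2.3985204   12.32585149] [-0.0006  0.0013 -0.     -0.0002 -0.0002  0.0013] [-0.00674567 -0.0012079  -0.99997652]
```

View pics/c6.png

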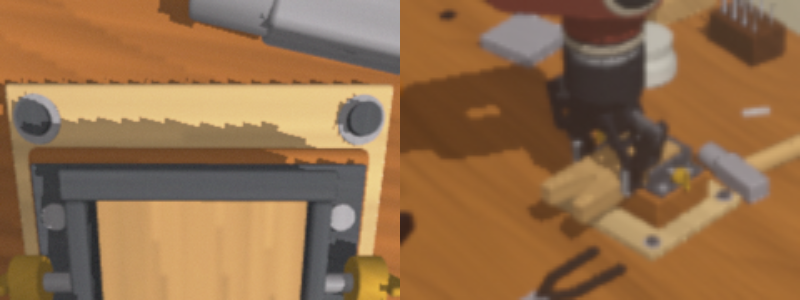

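The butt lies flush on the stop (row 200, columns 97 to 307), flat and square in the channel. The push has been steady at about 12.5 N for 2 s, so I'm handing in.

```bash
python3 -c "
from station import *
print(finish_job())"
```

```text
the job is handed in; nothing more can be done
None
```

I handed the job in with the pin flat and square against the back stop, still gripped (67 N) and pushed at about 12–13 N by the wrist force reading; the hand-in returned no verdict.

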